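# Take a dryness reading of a serving paddle

### The job

Slide the small wooden serving paddle, nose first and lying flat, into the dark steel checking frame until it is fully home against the end stop, and leave it there. Then take the dryness meter out of its stand and hold it upright with its sprung tip resting in the middle of the small ring marked on the paddle, pressed lightly so that the tip is pushed in about half-way and never bottomed out hard. Finish while holding the meter there, and leave the wooden salt mill, the white mug and the tin at the back standing where they are.

Things in the scene. Friction and masses are not known exactly. Their poses are not given: they have to be found in the camera images.
- paddle_grip (a point): Small light-wood serving paddle, loose, lying flat, 16 mm thick, about 0.12 kg. Blade 64 mm wide, 100 mm long; handle 26 mm wide, 64 mm long, standing out behind the blade. This point: middle of the handle, half-way up, 32 mm behind the blade's rear edge. Axes: y along the paddle from handle to nose, x across, z up.
- paddle_nose (a point): Middle of the paddle's leading (nose) edge, half-way up, 132 mm ahead of paddle_grip. Axes as paddle_grip.
- paddle_spot (a point): Centre of the ring marked on the paddle's upper face (thin dark ring, about 18 mm across), on the paddle's middle line, 45 mm behind the nose edge and 87 mm ahead of paddle_grip, at the height of the upper face. Axes as paddle_grip.
- frame_stop (a point): End stop of the checking frame (see frame): middle of its inner face, 8 mm above the worktop, where the paddle's nose must come to rest. Axes: y is the direction of insertion (mouth to stop), x across, z up. With the paddle home, its ring lies 45 mm before this point; its handle and the last 20 mm of its blade remain outside the rails.
- frame_mouth (a point): Middle of the frame's mouth between the near ends of the rails, 80 mm before frame_stop, 8 mm above the worktop; the flared wings reach 23 mm further out. Axes as frame_stop.
- frame: Plain dark steel checking frame, fixed to the worktop, no floor (the paddle slides on the worktop): two rails 80 mm long, 67 mm apart, flared wings at the mouth, end stop. Lips 18.5 mm above the worktop reach 8 mm inward over the paddle; top 22.5 mm high; a 51 mm wide window between them is open above. Origin: on the worktop, midway between mouth and stop. Axes as frame_stop.
- stand: Plain grey block 72x72x55 mm on a black foot plate 84 mm square, fixed to the worktop, with a round hole down its middle in which the meter stands. Origin: centre of its underside.
- meter_center (a point): Dryness meter, loose, about 0.12 kg, upright in the stand, tip down. Black body 34 mm (x) by 26 mm (y) by 90 mm high, small screen on a 34 mm face; grip it across the 26 mm. This point: the body's centre; the body's underside, 45 mm below, rests on the stand. Below it a 16 mm tube 32 mm long, then the sprung tip, go 48 mm down the hole: lift 55 mm or more to clear. z runs up the meter.
- meter_point (a point): Lowest point of the meter's sprung tip (steel pin 7 mm in diameter with a round end), 93 mm below meter_center on its axis when not pressed; it moves up with the pin.
- meter_tip (a joint): How far the sprung tip is pushed into the meter: 0 = fully out, 0.012 m = bottomed. Spring 500 N/m: half-way (0.006) takes 3 N, fully in 6 N, then it is rigid.
- salt_mill: Bystander: wooden salt mill 56x56x165 mm, loose, at the back. Origin: centre of its underside.
- mug_a: Bystander: white mug 83x115x86 mm, loose, at the back. Origin: centre of its underside.
- tin_half: Bystander: low tin 75x75x58 mm, loose, at the back left. Origin: centre of its underside.
Mind the look-alikes: they are no part of the job. What is shaped like the stand but yellow is not meant.

How it is judged (in metres and radians):
On the way, in this order (a step that is already met when the one before it is completed fails the run):
1. the paddle is slid fully home in the frame while the meter still stands in its stand (y of paddle_nose in the frame of frame_stop above -0.004 m and x of paddle_nose in the frame of frame_stop between -0.004 and 0.004 m and angle between the y axis of paddle_nose and the y axis of frame_stop, either way round below 0.05 rad and height (world z) of paddle_nose below 0.013 m and angle between paddle_nose's own z axis and vertical below 0.05 rad and distance of meter_center from where it was at the start of the episode below 0.02 m), for 0.2 s.
2. the meter is taken up out of its stand, with the paddle home (y of paddle_nose in the frame of frame_stop above -0.004 m and x of paddle_nose in the frame of frame_stop between -0.004 and 0.004 m and angle between the y axis of paddle_nose and the y axis of frame_stop, either way round below 0.05 rad and height (world z) of paddle_nose below 0.013 m and angle between paddle_nose's own z axis and vertical below 0.05 rad and height (world z) of meter_point above 0.03 m and distance of meter_center from where it was at the start of the episode above 0.04 m and contact force between the fingers and meter above 1 N), for 0.1 s.
At the end, for the whole second after the job is handed in: Paddle flat in the frame, nose within 4 mm of the stop, fingers off it; the gripper holds the meter clear of its stand, upright within 8 degrees, tip within 7 mm of the ring's centre, pushed in 2 to 10.5 mm, pressing with 0.8 to 7 N (y of paddle_nose in the frame of frame_stop above -0.004 m and x of paddle_nose in the frame of frame_stop between -0.004 and 0.004 m and angle between the y axis of paddle_nose and the y axis of frame_stop, either way round below 0.05 rad and height (world z) of paddle_nose below 0.013 m and angle between paddle_nose's own z axis and vertical below 0.05 rad and horizontal distance between meter_point and paddle_spot below 0.007 m and distance between meter_point and paddle_spot below 0.008 m and angle between meter_center's own z axis and vertical below 0.14 rad and value of joint meter_tip between 0.002 and 0.0105 m and contact force between meter and paddle between 0.8 and 7 N and contact force between the fingers and meter above 1 N and contact force between meter and stand below 0.1 N and contact force between the fingers and paddle below 0.1 N); the arm keeps its last pose, push and grip.
It fails at once if the meter is pressed on the paddle with more than 20 N (contact force between meter and paddle above 20 N).
It fails at once if the salt mill is shifted by more than 30 mm or tipped (distance of salt_mill from where it was at the start of the episode above 0.03 m or angle between salt_mill's own z axis and vertical above 0.4 rad).
It fails at once if the mug is shifted by more than 30 mm or tipped (distance of mug_a from where it was at the start of the episode above 0.03 m or angle between mug_a's own z axis and vertical above 0.4 rad).
It fails at once if the tin is shifted by more than 30 mm or tipped (distance of tin_half from where it was at the start of the episode above 0.03 m or angle between tin_half's own z axis and vertical above 0.4 rad).
It also fails if it takes over 51 s, if anything falls off the work surface, if the arm or the gripper's body presses on something with over 40 N, if the wrist force passes 120 N, or if a joint passes its speed limit or range.

### The arm

A 6-joint arm with a two-finger parallel gripper is mounted at the origin on a cart in front of the work surface, level with it; the furniture and walls round the work are solid. World frame = base frame: x ahead of the robot, y to its left, z up, the work surface at z = 0. Lengths are in mm, angles in degrees, forces in N, time in s.
With the tool pointing down it reaches from about 200 to 875 mm from the base axis. Payload 3.4 kg.
Tool frame: the origin (TCP) lies on the centre line of the jaws, within the pads' length; the fingertips stand arm.nose_length ahead of it and the grasp point (between the pads) lies 8 mm behind it (arm.nose_length is the distance from the TCP to the fingertips, in mm); z points along the fingers, y is the direction in which the jaws open and shut (so a half turn about z gives the same grasp; the last joint's range is limited). The gripper opens to 94 mm and grips with 3 to 60 N. Pads are 16 mm wide; open, the fingers measure 119 mm over their backs; the gripper's body (75 mm by 177 mm) begins 78 mm behind the grasp point.
Start: joints at [-76.891, 15.808, 86.224, -0, 77.962, -6.933], TCP at [197.059, -540.215, 216.493] pointing down, gripper open.
Joint ranges: [-165.64, 165.64], [-43.16, 119.46], [12.63, 154.43], [-67.54, 247.53], [6.08, 155.33], [-154.97, 154.97]. Speed limits (degrees/s): [147.25, 147.25, 180, 180, 180, 180].

### API

Orientations are given as [roll, pitch, yaw] about the fixed x, y, z axes, in that order (R = Rz(yaw) Ry(pitch) Rx(roll)).
In Python, from plant import arm, eyes, finder gives the robot as it stands.
- The arm moves only by the shell command python3 -m pendant 'ROWS' [FORCE]. ROWS is JSON, a list of rows, each a list of 5 numbers: the shift along the tool's x, y, z in mm, then the turn about the tool's z in degrees, then the opening, from 0 (shut) to 1 (fully open). A call has 1 to 5 rows; each row is the pose to reach, as a shift and turn from the pose commanded when the call began, along the tool's axes at that moment; what a row does not reach only later rows make up. A row lasts 1/10 s, in which the tool goes at most 50 mm and 8.59 degrees, less where a joint would pass 70% of its speed; a pose out of reach is approached as far as the arm can. A call with a gripper value outside its range is refused whole. The fingers move at their own pace and stop on an object; FORCE is the grip in N (left out, the last holds). Time passes only in rows, so rows that repeat a pose let the fingers close. It gives the time, the measured TCP pose, the force and the opening at its end, in the units of the state.
- arm.state(): the state, without advancing time (a new reading comes with each control period).
- eyes.snapshot(name): name is "side" or "top" or "wrist"; returns (picture, depth): 420x560x3 uint8, blue, green, red; 420x560 float32, mm along the optical axis (not along the pixel's ray), 0 where there is no reading.
- eyes.calibration(name): a dict with "K" (3x3 intrinsics, pixels), "camera_from_world" (4x4, takes a point from world to camera coordinates); the wrist camera has in their place "hand_eye" (4x4, takes a point from camera to tool coordinates, whose origin is the TCP and whose axes are the flange's). Camera axes: x right, y up, looking along -z (the intrinsics and any distortion apply to the point x, -y, -z); pixel columns grow to the right and rows downward; lengths in mm; the calibration is good to about 2 mm. The wrist camera is an equidistant fisheye: a pixel r from the principal point sees the ray r / f radians off the axis. A picture is of the moment at which its call begins: read the wrist's pose just before it. calibration takes no time and is no camera call.
- arm.job_done(): hands the job in, once; it reports no verdict.
Trained networks look in the newest picture that a camera, given by its name, has taken for a name from the list of things; names that differ only in an ending like _2 or _b are one class to them, and where a whole thing is asked for, a point or a joint stands for the part that bears it (a point fixed in the world has none). Each returns a list of dicts, best first, with "confidence" (0 to 1); they miss things now and then, are a little off and sometimes report something else, mostly with a low value. They report only what shows in the picture. A call takes as long as a camera call. They do not tell look-alikes from the thing itself.
- finder.recognise(camera, target): "location" ([column, row] as shares, 0 to 1, of the picture: columns of its width, rows of its height, amid what is visible of it).
- finder.masks_of(camera, target): "region" (420x560 bool, what is visible of it) and "location" ([column, row] as shares, 0 to 1, of the picture: columns of its width, rows of its height, amid what is visible of it).
- finder.landmark_of(camera, target): "location" ([column, row] as shares, 0 to 1, of the picture: columns of its width, rows of its height: a listed point, or the origin of a listed thing).
The state is a dict: "clock": time; "joint_pos": joint angles; "joint_velocities": joint speeds; "joint_torque": joint torques, N m; "eef_pos": TCP position; "tcp_rot": TCP orientation; "wrist_force": force on the tool from outside, world axes, zero at the start; "ft_torque": the same for the moment, N m; "opening": opening from 0.0 (shut) to 1.0 (fully open).
Only numpy, scipy, OpenCV 4.12 (cv2) and the standard library are available. Lean on these libraries where they do the work, as an engineer would, in place of code of your own. Each camera call takes 0.05 s, during which the arm holds its last target. There are 200 camera calls.

## Working session

There is one attempt and no reset: what is moved stays moved. The work goes in short steps, Python scripts to look and compute and a shell command to move; the robot and the scene stay as the last step left them, time stands still between calls to the robot, and variables do not carry over. Pictures are saved under pics/ and viewed, about 8 in all and at most 12, crops included, and the job is handed in when it is done.

```bash
ls; mkdir -p pics; cat > h.py <<'E'
import numpy as np, cv2
from plant import arm, eyes, finder
from scipy.spatial.transform import Rotation as R
def pix2world(name,u,v,z=None,depth=None):
    c=eyes.calibration(name);K=np.array(c["K"]);T=np.linalg.inv(np.array(c["camera_from_world"]))
    d=np.array([(u-K[0,2])/K[0,0],-(v-K[1,2])/K[1,1],-1.])
    o=T[:3,3]; r=T[:3,:3]@d
    s=depth if depth is not None else (z-o[2])/r[2]
    return o+s*r
E
python3 - <<'E'
from h import *
print(arm.state(),arm.nose_length)
ims=[]
for n in("top","side"):
    p,d=eyes.snapshot(n);cv2.imwrite(f"pics/{n}0.png",p);np.save(f"pics/{n}0.npy",d)
    c=eyes.calibration(n);print({k:(np.round(v,3).tolist() if not isinstance(v,str) else v) for k,v in c.items()})
    for t in("paddle_grip","paddle_nose","paddle_spot","frame_stop","frame_mouth","meter_center","stand"):
        for q in finder.landmark_of(n,t)[:3]:
            u,v=q["location"][0]*560,q["location"][1]*420
            dd=d[min(int(v),419),min(int(u),559)]
            print(n,t,round(q["confidence"],2),round(u,1),round(v,1),np.round(pix2world(n,u,v,depth=dd),0))
print(eyes.calibration("wrist"))
E
```

```text
pics
{'clock': 0.0, 'joint_pos': array([-7.68913977e+01,  1.58462064e+01,  8.62932491e+01, -1.44739025e-03,
        7.79622241e+01, -6.93298578e+00]), 'joint_velocities': array([ 0.0553822 , -0.00429408,  0.02637542,  0.00481958,  0.00388045,
        0.04607268]), 'joint_torque': array([ 1.17114655e-04, -4.04589736e+01, -2.37234253e+01,  6.98768534e-02,
        3.44468944e-02, -1.33312697e-04]), 'eef_pos': array([ 196.91425386, -539.65498092,  215.63253091]), 'tcp_rot': array([-1.79898893e+02, -1.08688927e-02,  2.00418816e+01]), 'wrist_force': array([ 0.77253372, -0.7241527 , -1.04467395]), 'ft_torque': array([-0.02915386,  0.02925937,  0.02228524]), 'opening': 0.9998112974206844} 11.0
{'K': [[480.104, 0.0, 286.558], [0.0, 480.104, 208.761], [0.0, 0.0, 1.0]], 'camera_from_world': [[-0.006, -1.0, 0.003, 30.28], [0.999, -0.005, 0.053, -556.252], [-0.053, 0.004, 0.999, -1433.86], [0.0, 0.0, 0.0, 1.0]]}
top paddle_grip 0.95 383.7 242.8 [ 452. -264.   16.]
top paddle_nose 0.92 339.2 252.6 [ 423. -132.   -0.]
top paddle_nose 0.59 279.0 233.5 [482.  51.   4.]
top paddle_spot 0.92 352.4 247.
[... 948 characters left out ...]
 meter_center 0.71 203.2 303.6 [500. 340. 131.]
side stand 0.85 283.4 346.6 [352. 269.  53.]
side stand 0.72 209.8 329.6 [486. 345.  54.]
side stand 0.23 363.6 231.5 [ 434. -132.    5.]
{'K': array([[325.1922621 ,   0.        , 283.38666316],
       [  0.        , 325.1922621 , 213.09574781],
       [  0.        ,   0.        ,   1.        ]]), 'hand_eye': array([[-7.56474901e-04,  9.65192097e-01,  2.61540903e-01,
         7.65899656e+01],
       [ 9.99999261e-01,  4.81370365e-04,  1.11592285e-03,
        -4.03967244e-01],
       [ 9.51181877e-04,  2.61541554e-01, -9.65191748e-01,
        -1.67160277e+02],
       [ 0.00000000e+00,  0.00000000e+00,  0.00000000e+00,
         1.00000000e+00]])}
```

```bash
python3 - <<'E'
import cv2
a=cv2.imread("pics/top0.png")[120:330,130:430];cv2.imwrite("pics/c0.png",cv2.resize(a,None,fx=2.6,fy=2.6,interpolation=cv2.INTER_CUBIC))
E
```

```text
(no output)
```

View pics/c0.png

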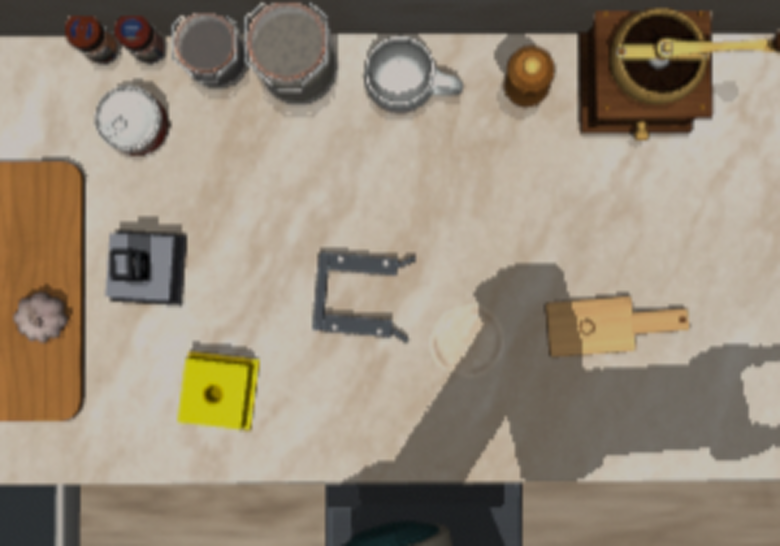

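View pics/side0.png

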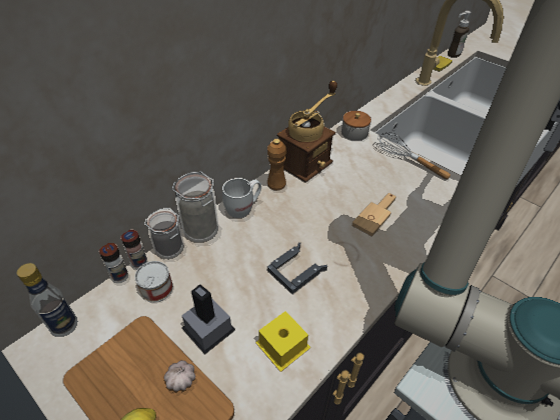

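The top crop shows the paddle at (600,325), nose to the left, the frame at (360,292) with its mouth to the right, and the grey stand holding the meter at (145,265). The side view agrees. The two stand candidates are grey at crop (145,265) and yellow at (215,392). Grey is meant, because it is grey and the meter is in it. A faint disc at crop (465,340), between paddle and frame, needs a depth check.

```bash
python3 - <<'E'
from h import *
d=np.load("pics/top0.npy");p=cv2.imread("pics/top0.png")
# heights around disc
c=eyes.calibration("top");K=c["K"];T=np.linalg.inv(c["camera_from_world"])
vv,uu=np.mgrid[0:420,0:560]
P=np.stack([(uu-K[0,2])/K[0,0],-(vv-K[1,2])/K[1,1],-np.ones_like(uu)],-1)*d[...,None]
W=P@T[:3,:3].T+T[:3,3]
np.set_printoptions(linewidth=200,suppress=True)
print(W[236:268:2,292:330:2,2].round(0).astype(int))
eyes.snapshot("top")
def pca(reg,z):
    v,u=np.nonzero(reg);X=np.array([pix2world("top",a,b,z=z) for a,b in zip(u,v)])[:,:2].astype(np.float32)
    r=cv2.minAreaRect(X);return r,cv2.boxPoints(r).round(0).tolist(),X
for t,z in(("paddle_grip",16),("frame",22.5),("meter_center",133),("stand",55)):
    for m in finder.masks_of("top",t)[:2]:
        r,b,X=pca(m["region"],z);print(t,round(m["confidence"],2),len(X),r,b)
        if t=="paddle_grip":
            ev=np.linalg.eigh(np.cov(X.T))[1][:,-1];print("axis",np.degrees(np.arctan2(ev[1],ev[0])),X.mean(0))
        if t=="meter_center" or t=="stand":
            v,u=np.nonzero(m["region"]);w=W[v,u];tp=w[w[:,2]>(120 if t[0]=="m" else 45)];print(len(tp),np.median(tp,0), cv2.minAreaRect(tp[:,:2].astype(np.float32)))
E
```

```text
[[   0   -2   -4    0    1   -3   -3   -3   -3    0   -3    2    0    5   -1   -1   -3   -3    2]
 [   0    2    1   -3   -5    0   -2   -2   -2    1   -2   -1   -1    2   -5   -1    1   -3   -4]
 [   3   -4    3    0    0   -6    4   -5    2   -1   -3   -4   -2   -2   -3   -3   -2   -1    4]
 [  -2    3   -2   -6   -1   -2   -3   -3    1   -1   -4   -2   -3   -1    0    0    1   -8    0]
 [  -4   -1    3   -1    5   -1    1   -1    3   -1   -1    1    2    1    1    0    0    6    4]
 [  -6   -2    3   -2   -7    1   -3   -2    0   -1    3   -8    4    4    0    0   -3    2    3]
 [   4    1    2    3   -4   -5   -2   -3   -3    0   -2  -11    3    3    4    4   -2   -1    0]
 [   0    5    1    0   -6    0   -3    1   -8   -6   -2    0   -2    2   -1    0    4    3   -4]
 [  -9    1    0   -1    1   -1    3   -6   -5   -3    0   -1    0   -2    5    2    0   -6   -6]
 [  -5    0   -3    3    4   -3   -7 1461   -3    0    2   -1    4    2   -4    3    2   -4    1]
 [   1   -1   -1   -1    1   -1   -1   -2   -2    0   -1    3    5    0   -3   -1   -5    0   -3]
 [   1    0 1461   11 
[... 842 characters left out ...]
2.0], [534.0, 129.0], [445.0, 139.0]]
meter_center 0.6 181 ((517.9217529296875, 323.7597961425781), (41.624324798583984, 33.170955657958984), 89.68138122558594) [[501.0, 303.0], [534.0, 303.0], [535.0, 344.0], [501.0, 345.0]]
133 [517.51158544 327.81116675 143.35236745] ((507.88226318359375, 187.05209350585938), (312.0924987792969, 33.78639221191406), 86.05358123779297)
stand 0.94 799 ((378.2846984863281, 240.89688110351562), (83.83293151855469, 81.48794555664062), 83.06109619140625) [[333.0, 204.0], [414.0, 194.0], [424.0, 278.0], [343.0, 287.0]]
593 [374.07496631 248.12971052  54.13240181] ((399.96026611328125, 155.68894958496094), (90.77135467529297, 279.7065734863281), 15.13633918762207)
```

```bash
cat >> h.py <<'E'
def togo(p,yaw):
    s=arm.state();r,pi,y=s["tcp_rot"];Rm=R.from_euler("xyz",[r,pi,y],degrees=True).as_matrix()
    d=Rm.T@(np.array(p,float)-s["eef_pos"]);t=-((yaw-y+180)%360-180)
    print("t",round(s["clock"],2),"at",s["eef_pos"].round(1),s["tcp_rot"].round(2),"F",s["wrist_force"].round(1),"op",round(s["opening"],3))
    print("shift",d.round(1),"turn",round(t,2))
def wlook(fn):
    s=arm.state();r=R.from_euler("xyz",s["tcp_rot"],degrees=True).as_matrix();T=np.eye(4);T[:3,:3]=r;T[:3,3]=s["eef_pos"]
    p,d=eyes.snapshot("wrist");cv2.imwrite(fn,p);c=eyes.calibration("wrist")
    A=T@c["hand_eye"];np.savez(fn[:-4]+".npz",A=A,K=c["K"],d=d);return p,d,A,c["K"]
def w2w(A,K,u,v,z):
    a=np.array([u-K[0,2],v-K[1,2]]);rr=np.hypot(*a);th=rr/K[0,0];a=a/max(rr,1e-9)
    ray=A[:3,:3]@np.array([np.sin(th)*a[0],-np.sin(th)*a[1],-np.cos(th)])
    return A[:3,3]+ray*(z-A[2,3])/ray[2]
E
python3 -c "
from h import *
togo([452,-264,150],93.8)"
```

```text
t 1.05 at [ 197.1 -540.2  216.5] [179.99   0.    20.04] F [ 1.2 -0.9 -0.4] op 1.001
shift [ 334.2 -172.1   66.5] turn -73.76
```

```bash
python3 -m pendant '[[38,-20,4,-8.4,1],[76,-39,11,-16.8,1],[114,-59,19,-25,1],[152,-78,27,-33,1],[190,-98,36,-41.5,1]]' >/dev/null
python3 -c "
from h import *
togo([452,-264,150],93.8)"
```

```text
t 1.55 at [ 343.  -382.   180.5] [1.7994e+02 3.0000e-02 6.1860e+01] F [ 1.   0.4 -0.2] op 0.998
shift [155.4  40.4  30.4] turn -31.94
```

```bash
python3 -m pendant '[[38,10,8,-8,1],[76,20,15,-16,1],[114,30,22,-24,1],[155,40,30,-31.9,1],[155,40,30,-31.9,1]]' 
python3 -c "
from h import *
togo([452,-264,150],93.8)
p,d,A,K=wlook('pics/w1.png')
for t in('paddle_grip','paddle_nose','paddle_spot'):
  for q in finder.landmark_of('wrist',t)[:2]:
    u,v=q['location'][0]*560,q['location'][1]*420
    print(t,round(q['confidence'],2),round(u),round(v),w2w(A,K,u,v,16).round(1),w2w(A,K,u,v,8).round(1))
m=finder.masks_of('wrist','paddle_grip')
v,u=np.nonzero(m[0]['region']);X=np.array([w2w(A,K,a,b,16)[:2] for a,b in zip(u,v)],np.float32);r=cv2.minAreaRect(X);print(len(X),r,cv2.boxPoints(r))
"
```

```text
clock: 2.05
eef_pos: [453.1, -261.8, 149.5]
tcp_rot: [180.0, -0.2, 93.8]
wrist_force: [-0.9, 0.8, -0.4]
opening: 1.008
t 2.05 at [ 453.1 -261.8  149.5] [ 1.7999e+02 -1.6000e-01  9.3820e+01] F [-0.9  0.8 -0.4] op 1.008
shift [-2.1 -1.3 -0.5] turn 0.02
paddle_grip 0.6 283 206 [ 452.5 -259.1   16. ] [ 452.6 -261.1    8. ]
paddle_nose 0.9 280 75 [ 441.7 -136.1   16. ] [ 441.6 -134.8    8. ]
paddle_nose 0.6 524 95 [ 713.2 -111.8   16. ] [ 720.2 -109.8    8. ]
paddle_spot 0.61 281 118 [ 445.3 -176.4   16. ] [ 445.3 -176.2    8. ]
8936 ((447.970947265625, -213.94485473632812), (63.64081954956055, 161.6812744140625), 4.0333428382873535) [[ 410.54324 -135.5426 ]
 [ 421.91544 -296.82343]
 [ 485.39865 -292.3471 ]
 [ 474.02646 -131.06628]]
```

View pics/w1.png

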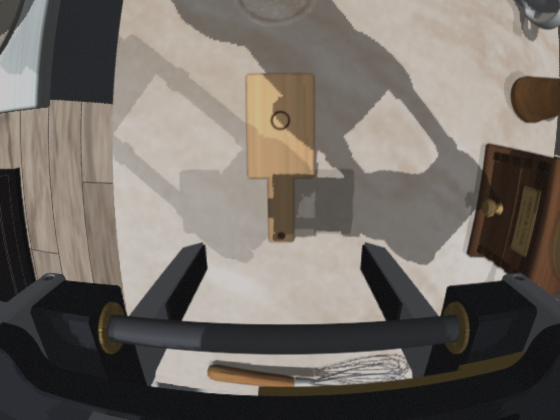

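```bash
python3 -m pendant '[[50,0,0,0,1],[100,0,0,0,1],[150,0,0,0,1],[200,0,0,0,1],[200,0,0,0,1]]' 
python3 -c "
from h import *
p,d,A,K=wlook('pics/w2.png');print(A.round(2))
for t in('frame_stop','frame_mouth','frame'):
  for q in finder.landmark_of('wrist',t)[:2]:
    u,v=q['location'][0]*560,q['location'][1]*420
    print(t,round(q['confidence'],2),round(u),round(v),w2w(A,K,u,v,8).round(1),w2w(A,K,u,v,0).round(1))
cv2.imwrite('pics/w2c.png',cv2.resize(p[0:300,120:440],None,fx=2,fy=2,interpolation=cv2.INTER_CUBIC))
"
```

```text
clock: 2.8
eef_pos: [437.1, -62.1, 150.7]
tcp_rot: [-180.0, -0.1, 93.6]
wrist_force: [0.2, -0.5, 1.7]
opening: 1.004
[[ 1.0000e+00 -6.0000e-02 -2.0000e-02  4.3264e+02]
 [ 6.0000e-02  9.6000e-01  2.6000e-01  1.4040e+01]
 [-0.0000e+00 -2.6000e-01  9.7000e-01  3.1810e+02]
 [ 0.0000e+00  0.0000e+00  0.0000e+00  1.0000e+00]]
frame_stop 0.75 350 24 [489.7 122.6   8. ] [491.2 125.4   0. ]
```

View pics/w2c.png

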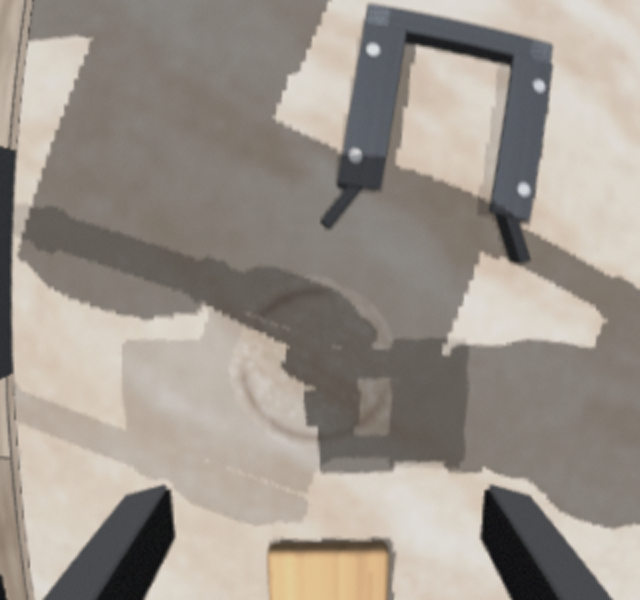

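The crop shows the frame clearly, with its mouth towards the robot's paddle side and wings at crop (325,225) and (522,260). There is also a faint round outline at crop (313,360), possibly clear glass. I'll check by parallax whether it has height.

```bash
python3 - <<'E'
from h import *
z=np.load("pics/w2.npz");A,K,d=z["A"],z["K"],z["d"]
f=lambda x,y,h:w2w(A,K,120+x/2,y/2,h)
for n,x,y in(("disc c",313,360),("disc L",233,368),("disc R",390,350),("disc far",325,280),("disc near",310,440)):print(n,f(x,y,0).round(1),f(x,y,20).round(1))
print("top",[pix2world("top",309,251,z=h).round(1) for h in(0,20)],"side",[pix2world("side",345,245,z=h).round(1) for h in(0,20)])
for n,x,y in(("stop oL",368,5),("stop oR",552,42),("railL end o",342,186),("railR end o",532,222),("lip L far",406,40),("lip L near",382,187),("lip R far",513,58),("lip R near",492,210)):print(n,f(x,y,22.5).round(1))
p=cv2.imread("pics/w2.png");g=cv2.imread("pics/side0.png")
a=cv2.resize(p[120:240,210:350],None,fx=3,fy=3,interpolation=cv2.INTER_CUBIC);b=cv2.resize(g[215:275,310:380],(420,360),interpolation=cv2.INTER_CUBIC)
cv2.imwrite("pics/disc.png",cv2.convertScaleAbs(np.hstack([a,b]),alpha=1.3))
np.set_printoptions(linewidth=200);print(d[140:225:8,225:335:8].round(0).astype(int))
E
```

```text
disc c [429.  -37.6   0. ] [429.2 -34.4  20. ]
disc L [389.3 -43.9   0. ] [392.  -40.3  20. ]
disc R [466.7 -30.1   0. ] [464.5 -27.3  20. ]
disc far [432.4   2.3   0. ] [432.4   3.   20. ]
disc near [429.8 -78.8   0. ] [430. -73.  20.]
top [array([428.5, -40.2,   0. ]), array([429.2, -39.2,  20. ])] side [array([443.7, -65.3,   0. ]), array([435.4, -50.3,  20. ])]
stop oL [443.8 135.3  22.5]
stop oR [531.8 129.   22.5]
railL end o [437.3  46.3  22.5]
railR end o [526.1  38.6  22.5]
lip L far [462.1 118.9  22.5]
lip L near [455.3  47.2  22.5]
lip R far [512.7 117.   22.5]
lip R near [506.4  41.8  22.5]
[[313 312 311 312 311 311 311 312 312 310 312 312 312 313]
 [314 314 313 314 313 312 314 313 313 313 314 313 312 313]
 [315 314 315 316 314 315 314 315 314 316 315 316 316 316]
 [319 318 317 318 318 316 316 318 317 318 319 318 317 318]
 [320 319 319 321 320 320 318 318 320 319 320 320 320 319]
 [322 321 322 322 321 322 321 321 322 321 319 322 321 322]
 [323 324 323 324 324 323 324 324 323 324 324 323 324 324]
 [326 326 326 326 326 326 324 326 326 325 326 325 325 326]
 [328 328 328 328 328 329 328 327   0 328 328 328 328 328]
 [330 331 331 331 329 330 331 329 330 331 330 329 330 330]
 [333 332 333 333 332 332 332 331 331 332 331 332 332 333]]
```

View pics/disc.png

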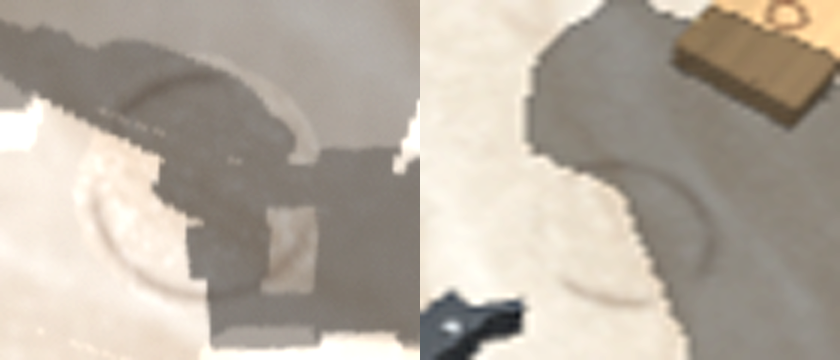

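The outline is a single thin line. The depth behind it lies on the table plane and shadows cross it without bending, so it is a flat ring stain. I'll go back for the handle.

```bash
python3 -m pendant '[[-50,0,0,0,1],[-100,0,0,0,1],[-150,0,20,0,1],[-203,-1.5,60,0,1],[-203,-1.5,100,0,1]]' 
python3 -c "
from h import *
togo([451.6,-265,14],94.0)"
```

```text
clock: 3.5
eef_pos: [452.0, -276.3, 55.9]
tcp_rot: [179.6, 0.5, 93.1]
wrist_force: [1.4, 0.4, 0.0]
opening: 0.995
t 3.5 at [ 452.  -276.3   55.9] [179.6    0.47  93.07] F [1.4 0.4 0. ] op 0.995
shift [11.7 -0.  41.8] turn -0.93
```

```bash
python3 -m pendant '[[0,0,0,0,1],[0,0,0,0,1]]' >/dev/null
python3 -c "
from h import *
togo([451.6,-265,14],94.0)"
```

```text
t 3.7 at [ 448.4 -268.8   53.9] [-1.7987e+02 -1.2000e-01  9.3230e+01] F [0.1 0.3 1. ] op 1.0
shift [ 3.5  3.5 39.9] turn -0.77
```

```bash
python3 -m pendant '[[3,3,15,-0.7,1],[3,3,30,-0.7,1],[3,3,38,-0.7,1],[3,3,38,-0.7,1]]' >/dev/null
python3 -c "
from h import *
togo([451.6,-265,14],94.0)"
```

```text
t 4.1 at [ 452.7 -264.2   17.5] [1.7997e+02 3.0000e-02 9.4170e+01] F [ 0.5 -0.5  0.3] op 0.997
shift [-0.7 -1.1  3.5] turn 0.17
```

Grip the handle.

```bash
python3 -m pendant '[[-0.5,-1,3.5,0,1],[-0.5,-1,3.5,0,0.2],[-0.5,-1,3.5,0,0.2],[-0.5,-1,3.5,0,0.2],[-0.5,-1,3.5,0,0.2]]' 25 >/dev/null; python3 -m pendant '[[0,0,0,0,0.2],[0,0,0,0,0.2]]'
```

```text
clock: 4.8
eef_pos: [451.5, -265.0, 13.2]
tcp_rot: [180.0, 0.0, 94.1]
wrist_force: [-0.5, 1.2, -0.1]
opening: 0.527
```

```bash
python3 -m pendant '[[0,0,0,0,0.2],[0,0,0,0,0.2],[0,0,0,0,0.2],[0,0,0,0,0.2],[0,0,0,0,0.2]]'
python3 -c "
from h import *
togo([467.8,-126.7,14],85.5)"
```

```text
clock: 5.3
eef_pos: [451.4, -265.0, 13.1]
tcp_rot: [-180.0, 0.0, 94.1]
wrist_force: [1.3, -0.2, 0.5]
opening: 0.273
t 5.3 at [ 451.4 -265.    13.1] [-179.99    0.     94.15] F [ 1.3 -0.2  0.5] op 0.273
shift [136.7  26.3  -0.9] turn 8.65
```

```bash
python3 -m pendant '[[12,3,-0.6,1,0.2],[32,7,-0.6,2.5,0.2],[54,11,-0.6,4,0.2],[76,15,-0.6,5.5,0.2],[97,19,-0.6,7,0.2]]'
python3 -c "
from h import *
togo([467.8,-126.7,14],85.5)"
```

```text
clock: 5.8
eef_pos: [463.3, -166.0, 13.6]
tcp_rot: [-180.0, -0.0, 87.1]
wrist_force: [0.1, -0.6, -1.1]
opening: 0.275
t 5.8 at [ 463.3 -166.    13.6] [-179.98   -0.     87.07] F [ 0.1 -0.6 -1.1] op 0.275
shift [39.5  2.5 -0.4] turn 1.57
```

```bash
python3 -m pendant '[[12,1,0,0.8,0.2],[26,2,0,1.6,0.2],[39,2.5,0,1.6,0.2],[39,2.5,0,1.6,0.2]]'
python3 -c "
from h import *
togo([467.8,-126.7,14],85.5)
p,d,A,K=wlook('pics/w3.png')
cv2.imwrite('pics/w3c.png',cv2.resize(p[0:230,190:390],None,fx=3,fy=2.6,interpolation=cv2.INTER_CUBIC))
"
```

```text
clock: 6.2
eef_pos: [467.4, -126.6, 13.6]
tcp_rot: [-179.9, -0.0, 85.7]
wrist_force: [-0.8, -0.6, -1.6]
opening: 0.27
t 6.2 at [ 467.4 -126.6   13.6] [-1.7994e+02 -3.0000e-02  8.5660e+01] F [-0.8 -0.6 -1.6] op 0.27
shift [-0.   0.4 -0.4] turn 0.16
```

View pics/w3c.png

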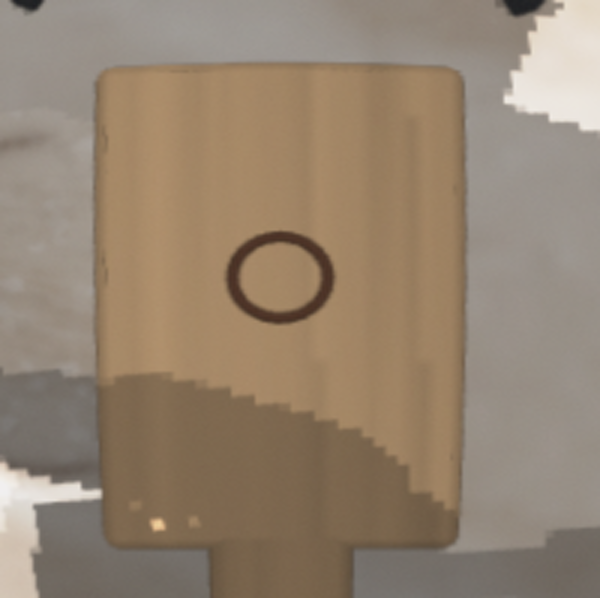

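Paddle square in the grip, ring at crop (281,277). The frame's wing tips at crop (25,0) and (525,0) are centred on it to about 1 mm. Inserting.

```bash
python3 -m pendant '[[10,0,0,0,0.2],[20,0,0,0,0.2],[30,0,0,0,0.2],[38,0,0,0,0.2],[44,0,0,0,0.2]]';python3 -m pendant '[[6,0,0,0,0.2],[12,0,0,0,0.2],[16,0,0,0,0.2],[20,0,0,0,0.2]]'; python3 -c "
from h import *
p,d,A,K=wlook('pics/w4.png');print(arm.state()['ft_torque'])
p=eyes.snapshot('top')[0];cv2.imwrite('pics/w4c.png',cv2.resize(p[200:260,230:350],None,fx=6,fy=6,interpolation=cv2.INTER_CUBIC))
"
```

```text
clock: 6.75
eef_pos: [471.1, -83.4, 13.7]
tcp_rot: [-180.0, 0.0, 85.6]
wrist_force: [-0.4, 1.0, -0.1]
opening: 0.273
clock: 7.15
eef_pos: [472.7, -64.0, 13.7]
tcp_rot: [-180.0, 0.0, 85.6]
wrist_force: [-0.6, 0.1, -1.3]
opening: 0.275
[-0.02435962  0.05167047  0.09319142]
```

Nose is about 25 mm inside the rails with no force, so I continue.

```bash
python3 -m pendant '[[9,0,0,0,0.2],[18,0,0,0,0.2],[27,0,0,0,0.2],[35,0,0,0,0.2],[42,0,0,0,0.2]]';python3 -m pendant '[[3,0,0,0,0.2],[6,0,0,0,0.2],[9,0,0,0,0.2]]'; python3 -m pendant '[[2,0,0,0,0.2],[4,0,0,0,0.2]]'
```

```text
clock: 7.75
eef_pos: [475.9, -21.5, 13.7]
tcp_rot: [-180.0, 0.0, 85.6]
wrist_force: [-1.4, -0.4, -0.5]
opening: 0.274
clock: 8.05
eef_pos: [476.5, -13.3, 13.6]
tcp_rot: [-180.0, 0.0, 85.6]
wrist_force: [-2.6, -0.8, -1.2]
opening: 0.272
clock: 8.25
eef_pos: [476.8, -9.4, 13.6]
tcp_rot: [-180.0, 0.0, 85.5]
wrist_force: [-2.9, -0.6, -1.2]
opening: 0.273
```

```bash
python3 -m pendant '[[2,0,0,0,0.2],[3,0,0,0,0.2],[3,0,0,0,0.2]]';python3 -m pendant '[[2,0,0,0,0.2],[3,0,0,0,0.2],[3,0,0,0,0.2]]'
```

```text
clock: 8.55
eef_pos: [476.8, -8.4, 13.7]
tcp_rot: [-179.9, 0.2, 85.7]
wrist_force: [-3.8, -8.4, -0.0]
opening: 0.275
clock: 8.85
eef_pos: [476.8, -8.2, 13.8]
tcp_rot: [-179.9, 0.5, 85.8]
wrist_force: [-5.3, -18.0, 0.2]
opening: 0.274
```

Contact at the expected depth, with 18 N against the stop. I'll ease off the push, then release.

```bash
python3 -m pendant '[[-2,0,0,0,0.2],[-3.8,0,0,0,0.2],[-3.8,0,0,0,0.2]]';python3 -m pendant '[[0,0,0,0,0.6],[0,0,0,0,0.6],[0,0,0,0,0.6],[0,0,0,0,0.6],[0,0,0,0,0.6]]';python3 -m pendant '[[0,0,-20,0,0.6],[0,0,-60,0,0.6],[-30,0,-100,0,0.6],[-70,0,-130,0,0.8],[-70,0,-130,0,1]]'; python3 -c "
from h import *
p,d,A,K=wlook('pics/w5.png')
cv2.imwrite('pics/w5c.png',cv2.resize(p[20:270,180:400],None,fx=2.4,fy=2.4,interpolation=cv2.INTER_CUBIC))
for t in('paddle_grip','paddle_nose','paddle_spot','frame_stop','meter_center'):
  for q in finder.landmark_of('wrist',t)[:1]:
    u,v=q['location'][0]*560,q['location'][1]*420
    print(t,round(q['confidence'],2),round(u),round(v),w2w(A,K,u,v,16).round(1),w2w(A,K,u,v,8).round(1))
"
```

```text
clock: 9.15
eef_pos: [476.8, -8.5, 13.7]
tcp_rot: [-180.0, 0.1, 85.6]
wrist_force: [-3.6, -6.1, -1.5]
opening: 0.271
clock: 9.65
eef_pos: [477.7, -7.0, 13.9]
tcp_rot: [180.0, -0.0, 85.5]
wrist_force: [0.4, -0.2, 0.3]
opening: 0.598
clock: 10.15
eef_pos: [475.3, -81.4, 148.1]
tcp_rot: [179.4, 0.3, 85.3]
wrist_force: [1.1, 0.7, 0.3]
opening: 0.733
paddle_grip 0.79 277 129 [476.8  -6.7  16. ] [476.7  -6.8   8. ]
paddle_nose 0.75 496 98 [712.1  20.3  16. ] [718.3  21.    8. ]
paddle_spot 0.74 274 39 [481.   77.5  16. ] [481.   79.7   8. ]
```

View pics/w5c.png

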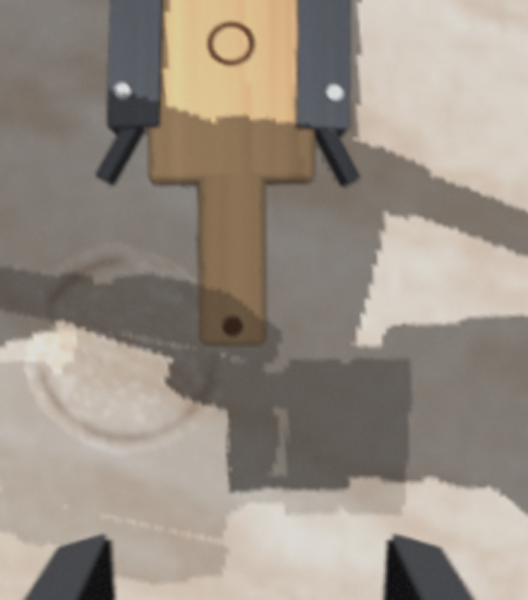

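Paddle sits squarely between the rails: ring at crop (231,43), blade tail about 20 mm outside. The mug-side objects are not touched. Next is the meter.

```bash
python3 -m pendant '[[40,0,-30,0,1],[85,3,-60,0,1],[130,6,-100,0,1],[175,8,-120,0,1],[220,10,-120,0,1]]'>/dev/null;python3 -m pendant '[[30,0,0,0,1],[50,0,0,0,1],[50,0,0,0,1],[50,0,0,0,1]]'; python3 -c "
from h import *
p,d,A,K=wlook('pics/w6.png')
cv2.imwrite('pics/w6c.png',cv2.resize(p[60:260,160:400],None,fx=3,fy=3,interpolation=cv2.INTER_CUBIC))
for t,z in(('paddle_grip',16),('paddle_spot',16),('meter_center',145),('stand',55)):
  for q in finder.masks_of('wrist',t)[:2]:
    v,u=np.nonzero(q['region']);X=np.array([w2w(A,K,a,b,z)[:2] for a,b in zip(u,v)],np.float32)
    print(t,round(q['confidence'],2),len(X),u.min(),u.max(),v.min(),v.max(),cv2.minAreaRect(X))
"
```

```text
clock: 11.35
eef_pos: [501.1, 184.9, 261.8]
tcp_rot: [-179.9, 0.1, 85.7]
wrist_force: [0.4, -0.5, 0.2]
opening: 1.001
paddle_grip 0.93 2907 255 299 233 323 ((481.2746276855469, 50.77122497558594), (144.79563903808594, 63.28527069091797), 85.98772430419922)
paddle_spot 0.65 2994 255 299 232 323 ((481.3350524902344, 51.4688720703125), (146.19593811035156, 63.30816650390625), 85.98772430419922)
paddle_spot 0.53 3298 384 452 26 87 ((692.8781127929688, 350.8207092285156), (105.11238861083984, 82.39389038085938), 18.339004516601562)
meter_center 0.93 1482 268 308 34 77 ((516.6469116210938, 324.611572265625), (33.841392517089844, 37.831199645996094), 2.266723394393921)
stand 0.85 4436 146 216 115 180 ((382.60479736328125, 249.50192260742188), (77.87889862060547, 89.93321990966797), 82.75943756103516)
stand 0.7 2801 254 319 37 105 ((515.4024047851562, 326.5986328125), (80.76432037353516, 73.41002655029297), 86.91888427734375)
```

View pics/w6c.png

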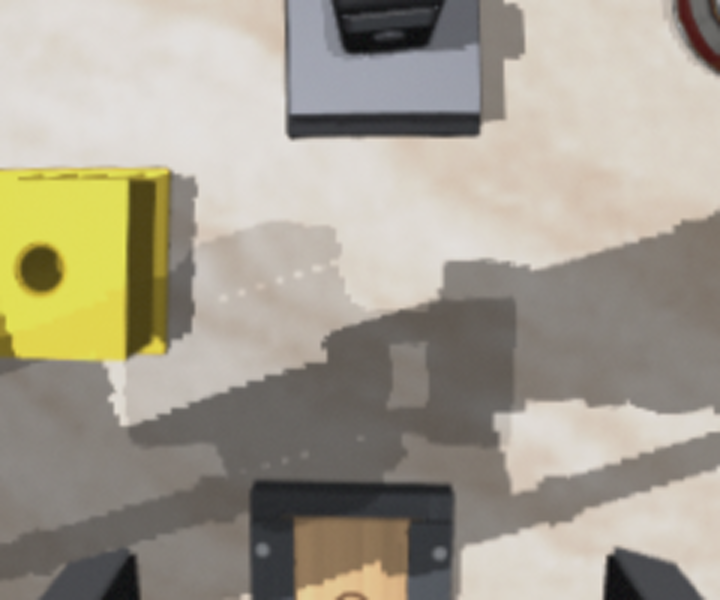

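The stand with the meter is at the top (crop 385,60) and its edges are nearly parallel to the tool. The frame's end stop is visible at crop (350,495), and the paddle fills the window up to it. The meter's 34 mm side runs along world x, so I'll turn 90° and look from above.

```bash
python3 -m pendant '[[15,0,0,-8.5,1],[40,1,0,-17,1],[70,2,0,-25.5,1],[100,4,0,-34,1],[140,5.5,0,-42.5,1]]'>/dev/null;python3 -m pendant '[[0,0,0,-8.5,1],[0,0,0,-17,1],[0,0,0,-25.5,1],[0,0,0,-34,1],[0,0,0,-42.5,1]]'>/dev/null;python3 -m pendant '[[0,0,0,-5,1],[0,0,0,-5,1],[0,0,0,-5,1]]'; python3 -c "
from h import *
p,d,A,K=wlook('pics/w7.png')
cv2.imwrite('pics/w7c.png',cv2.resize(p[60:320,140:420],None,fx=2.2,fy=2.2,interpolation=cv2.INTER_CUBIC))
for t,z in(('meter_center',145),('stand',55)):
  for q in finder.masks_of('wrist',t)[:2]:
    v,u=np.nonzero(q['region']);X=np.array([w2w(A,K,a,b,z)[:2] for a,b in zip(u,v)],np.float32)
    print(t,round(q['confidence'],2),len(X),u.min(),u.max(),v.min(),v.max(),cv2.minAreaRect(X))
"
```

```text
clock: 12.9
eef_pos: [518.5, 323.0, 263.0]
tcp_rot: [-180.0, 0.0, 175.4]
wrist_force: [-0.0, -0.3, 0.2]
opening: 1.0
meter_center 0.77 1353 275 306 176 226 ((509.04180908203125, 331.0832824707031), (46.632591247558594, 26.698631286621094), 2.9292359352111816)
stand 0.76 4522 179 250 46 113 ((378.2236633300781, 253.99424743652344), (84.50141143798828, 79.86590576171875), 82.15174102783203)
stand 0.62 3164 257 321 150 219 ((510.8872375488281, 331.1830749511719), (75.24331665039062, 82.60753631591797), 86.58851623535156)
```

View pics/w7c.png

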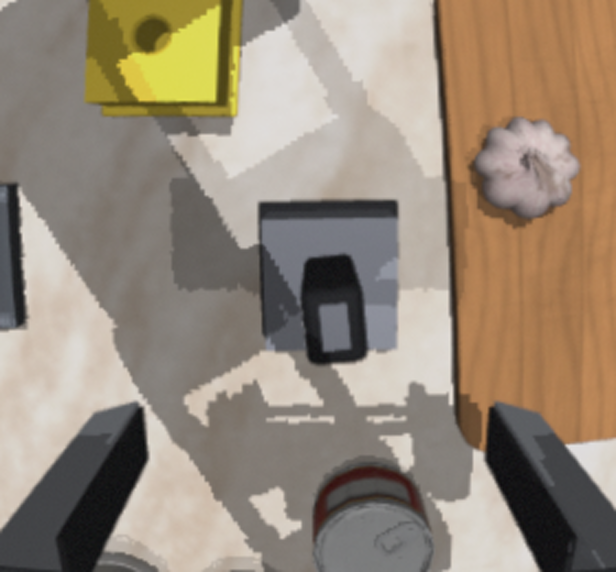

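```bash
python3 - <<'E'
from h import *
z=np.load("pics/w7.npz");A,K,d=z["A"],z["K"],z["d"]
P=[]
for v in range(165,235):
  for u in range(255,330):
    a=np.array([u-K[0,2],v-K[1,2]]);rr=np.hypot(*a);th=rr/K[0,0];a=a/max(rr,1e-9)
    c=np.array([np.tan(th)*a[0],-np.tan(th)*a[1],-1])*d[v,u]
    P.append(np.r_[A[:3,:3]@c+A[:3,3],u,v])
P=np.array(P)
T=P[(P[:,2]>138)&(P[:,2]<155)];print(len(T),np.median(T[:,2]),T[:,3:].min(0),T[:,3:].max(0))
X=np.array([w2w(A,K,u,v,145)[:2] for u,v in T[:,3:]],np.float32)
print(cv2.minAreaRect(X),X.mean(0));e=np.linalg.eigh(np.cov(X.T));print(e[0],np.degrees(np.arctan2(*e[1][::-1,-1])))
S=P[(P[:,2]>48)&(P[:,2]<60)];X=np.array([w2w(A,K,u,v,55)[:2] for u,v in S[:,3:]],np.float32);print(cv2.minAreaRect(X),X.mean(0))
E
```

```text
998 143.95890486957242 [276. 189.] [307. 226.]
((515.41162109375, 331.6318664550781), (33.84465408325195, 25.57700538635254), 1.4634932279586792) [515.18933 331.63113]
[52.46401273 91.97012804] -177.88469383145363
((519.518798828125, 331.45831298828125), (71.7295913696289, 65.57101440429688), 86.47653198242188) [514.77155 331.09033]
```

```bash
python3 -c "
from h import *
togo([515.4,331.5,105],-178.2)"
```

```text
t 13.05 at [518.4 323.3 263. ] [-1.8000e+02  1.0000e-02  1.7546e+02] F [ 0.1 -0.  -0.2] op 1.002
shift [  3.7   7.9 158. ] turn -6.34
```

```bash
python3 -m pendant '[[3.7,8,15,-6.3,1],[3.7,8,45,-6.3,1],[3.7,8,80,-6.3,1],[3.7,8,80,-6.3,1],[3.7,8,80,-6.3,1]]' >/dev/null
python3 -c "
from h import *
togo([515.4,331.5,105],-178.2)"
```

```text
t 13.55 at [515.3 331.8 183.1] [-1.7997e+02 -4.0000e-02 -1.7818e+02] F [0.5 1.1 0.4] op 1.001
shift [-0.2 -0.3 78.1] turn 0.02
```

```bash
python3 -m pendant '[[0,0,20,0,1],[0,0,45,0,1],[0,0,65,0,0.9],[0,0,78,0,0.8],[0,0,78,0,0.7]]'; python3 -m pendant '[[0,0,0,0,0.15],[0,0,0,0,0.15],[0,0,0,0,0.15],[0,0,0,0,0.15],[0,0,0,0,0.15]]' 25 ; python3 -m pendant '[[0,0,0,0,0.15],[0,0,0,0,0.15],[0,0,0,0,0.15],[0,0,0,0,0.15]]'
```

```text
clock: 14.05
eef_pos: [515.3, 331.8, 104.8]
tcp_rot: [-180.0, -0.0, -178.2]
wrist_force: [-0.3, -0.9, -0.1]
opening: 0.785
clock: 14.55
eef_pos: [515.4, 331.9, 105.4]
tcp_rot: [180.0, 0.0, -178.2]
wrist_force: [0.6, -0.0, -0.8]
opening: 0.353
clock: 14.95
eef_pos: [515.3, 331.8, 105.1]
tcp_rot: [-180.0, 0.0, -178.2]
wrist_force: [-0.2, -0.7, 2.4]
opening: 0.272
```

```bash
python3 -m pendant '[[0,0,-8,0,0.15],[0,0,-22,0,0.15],[0,0,-40,0,0.15],[0,0,-60,0,0.15],[0,0,-80,0,0.15]]'
python3 -c "
from h import *
togo([483,78,185],-178.2)
p,d=eyes.snapshot('side');cv2.imwrite('pics/s2.png',cv2.resize(p[200:400,120:400],None,fx=2.5,fy=2.5,interpolation=cv2.INTER_CUBIC))
"
```

```text
clock: 15.45
eef_pos: [515.0, 331.8, 185.7]
tcp_rot: [-180.0, -0.0, -178.2]
wrist_force: [-0.0, -0.4, -0.1]
opening: 0.275
t 15.45 at [515.  331.8 185.7] [-1.7999e+02 -3.0000e-02 -1.7816e+02] F [-0.  -0.4 -0.1] op 0.275
shift [  40.1 -252.7    0.7] turn 0.04
```

View pics/s2.png

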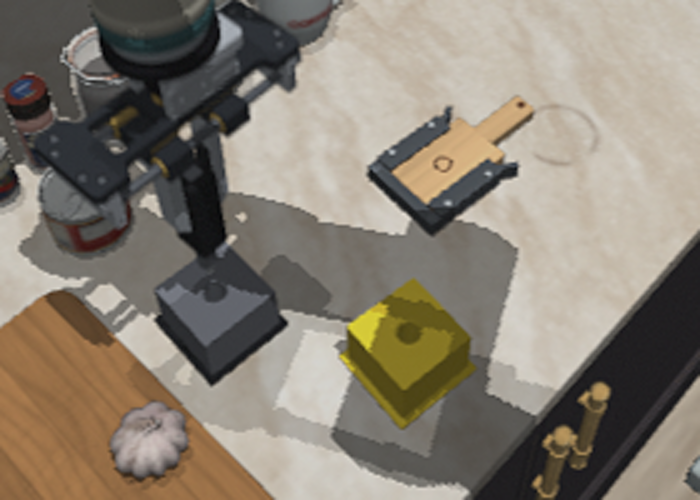

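Meter is out and upright in the jaws (tip at (205,262)). The paddle is home in the frame, ring at (442,163). Carrying the meter over to the ring.

```bash
python3 -m pendant '[[4,-20,0,0,0.15],[10,-60,0,0,0.15],[17,-105,0,0,0.15],[24,-150,0,0,0.15],[31,-195,0,0,0.15]]' >/dev/null;python3 -m pendant '[[5,-35,0,0,0.15],[9,-55,0,0,0.15],[9,-58,0,0,0.15],[9,-58,0,0,0.15],[9,-58,0,0,0.15]]'
python3 -c "
from h import *
togo([483,78,185],-178.2)
p,d,A,K=wlook('pics/w8.png');print(A[:3,3].round(1))
cv2.imwrite('pics/w8c.png',cv2.resize(p[60:300,160:420],None,fx=2.5,fy=2.5,interpolation=cv2.INTER_CUBIC))
for t in('paddle_spot','meter_point'):
  for q in finder.landmark_of('wrist',t)[:2]:
    u,v=q['location'][0]*560,q['location'][1]*420
    print(t,round(q['confidence'],2),round(u),round(v),w2w(A,K,u,v,16).round(1))
"
```

```text
clock: 16.5
eef_pos: [483.6, 78.6, 184.9]
tcp_rot: [180.0, 0.0, -178.1]
wrist_force: [0.4, 0.2, -1.2]
opening: 0.275
t 16.5 at [483.6  78.6 184.9] [ 1.7996e+02  1.0000e-02 -1.7813e+02] F [ 0.4  0.2 -1.2] op 0.275
shift [ 0.6 -0.6 -0.1] turn 0.07
[407.7  76.5 352. ]
paddle_spot 0.72 283 200 [484.9  79.1  16. ]
```

View pics/w8c.png

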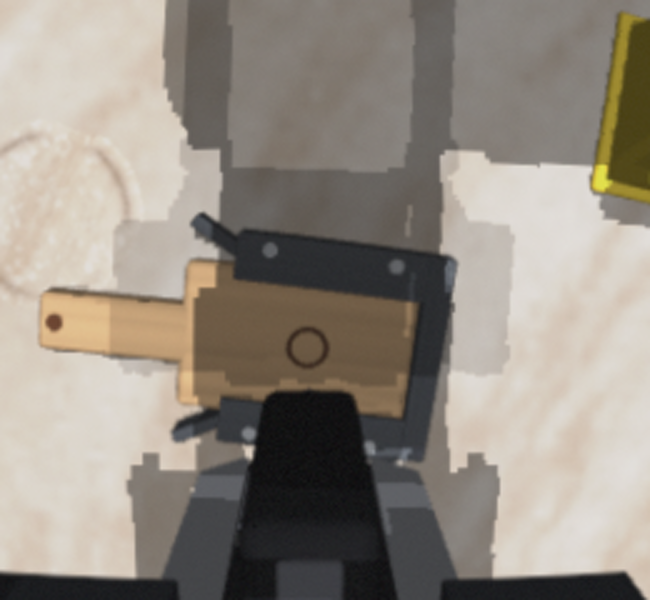

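Ring at crop (307,347) gives world (484.5, 79), agreeing with the paddle's computed pose to 1 mm. Descending.

```bash
python3 -m pendant '[[-0.8,0.4,10,0,0.15],[-0.8,0.4,28,0,0.15],[-0.8,0.4,46,0,0.15],[-0.8,0.4,60,0,0.15],[-0.8,0.4,62,0,0.15]]' >/dev/null; python3 -m pendant '[[0,0,2,0,0.15],[0,0,2,0,0.15],[0,0,2,0,0.15]]'
python3 -c "
from h import *
F=[]
for i in range(4):
  p,d,A,K=wlook('pics/w9.png');F.append(arm.state()['wrist_force'])
print(np.mean(F,0));togo([484.4,79,108.3],-178.2)"
```

```text
clock: 17.45
eef_pos: [484.8, 78.2, 121.6]
tcp_rot: [-180.0, 0.1, -178.1]
wrist_force: [0.4, -0.4, -1.4]
opening: 0.276
[-0.30168867 -0.08950074 -1.04433927]
t 17.65 at [484.5  78.1 121.4] [-1.7999e+02  6.0000e-02 -1.7816e+02] F [-0.  -0.2 -1.6] op 0.279
shift [ 0.1  0.9 13.1] turn 0.04
```

```bash
python3 -m pendant '[[0,0.8,2,0,0.15],[0,0.8,4,0,0.15],[0,0.8,6,0,0.15],[0,0.8,8,0,0.15],[0,0.8,8,0,0.15]]'; python3 -m pendant '[[0,0,1,0,0.15],[0,0,2,0,0.15],[0,0,3,0,0.15],[0,0,4,0,0.15],[0,0,5,0,0.15]]'
python3 -c "
from h import *
F=[]
for i in range(8):
  p,d=eyes.snapshot('side');F.append(arm.state()['wrist_force'])
cv2.imwrite('pics/s3.png',cv2.resize(p[220:310,240:340],None,fx=6,fy=6,interpolation=cv2.INTER_CUBIC))
print(np.mean(F,0));togo([484.4,79,108.3],-178.2)"
```

```text
clock: 18.15
eef_pos: [484.1, 78.9, 112.7]
tcp_rot: [-180.0, -0.0, -178.2]
wrist_force: [-0.2, 0.1, 0.3]
opening: 0.273
clock: 18.65
eef_pos: [484.1, 78.9, 108.0]
tcp_rot: [-180.0, -0.0, -178.2]
wrist_force: [-0.9, 0.0, 1.8]
opening: 0.274
[-0.9733391   0.15435784  1.77929598]
t 19.05 at [484.1  78.9 108. ] [-179.99   -0.   -178.16] F [-0.9 -0.4  0.9] op 0.272
shift [-0.3  0.1 -0.3] turn 0.04
```

View pics/s3.png

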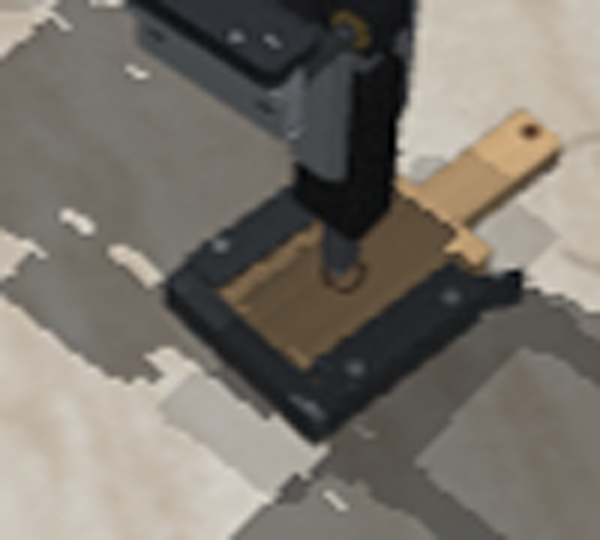

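Net force rose from −1.05 N to 1.78 N, which is 2.8 N of pressing and about 5.7 mm of pin travel. The tip is in the ring at crop (338,275), within about 2 mm of its centre (343,272). Handing in.

```bash
python3 -c "
from plant import arm
print(arm.job_done()); s=arm.state();print(s['clock'],s['eef_pos'],s['wrist_force'],s['opening'])"
```

```text
the job is handed in; nothing more can be done
None
the job is handed in; nothing more can be done
```

The job is handed in at about 19 s of the 51 s allowed; no verdict was reported.

**Paddle:** I gripped it by the handle and slid it flat into the frame until the stop pushed back with about 18 N, at the expected depth. I then eased off and released it. Later pictures showed it square between the rails with its nose at the stop, but I did not measure its remaining gap to the stop.

**Meter:** I took it out of the grey stand (not the yellow look-alike) and held it upright over the ring.

**Last checks:**
- **Press force:** it rose by about 2.8 N, which means the tip is pushed in about 5.7 mm. The arm height gives about 6 mm.
- **Tip position:** the side picture puts the tip inside the ring, within about 2 mm of its centre.
- **Tool and grip:** the tool was vertical to within 0.1° and the grip was steady at 26 mm.

**Bystanders:** I never moved the arm against the mill, the mug or the tin. I did not measure their positions again at the end.

No check failed. The position estimates for the ring from different views disagreed by 1–3 mm, which is inside the 7 mm allowed.

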